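Set the bending rolls to their loading position

TASK

Bring the bench bending rolls to their loading position: gently push one spoke of the star wheel after another with the fingertips, either way round, until the one spoke that carries the black ball knob points straight up, and leave the wheel standing still there. Only push: do not squeeze or force the wheel, lift nothing, and leave everything else on the bench where it stands.

Things in the scene. Friction and masses are not known exactly. Their poses are not given: they have to be found in the camera images.
- bending_rolls: grey bench bending rolls, bolted down. Origin on the table under the frame; x runs level along the rolls to the star wheel, z up. Base 240 x 160 x 20 mm (x -140 to +100). Two upright housings 30 mm thick, 120 wide, at x = -100 and +60 mm, reach 212 mm above the table with their screw heads. The star wheel turns in the plane x = +140 mm, about an axis along x, 165 mm above the table
- wheel_hub (a point): centre of the star wheel, on its axis (bending_rolls frame: x 140, y 0, z 165 mm). Site x: the wheel's axis; z turns with the wheel, along the knob spoke. Hub 52 mm across, 36 long. No rim: five bare round steel spokes 12 mm thick, 72 degrees apart, ending 116 mm from the axis; one carries the ball knob
- knob (a point): centre of the black ball knob, 32 mm across, on the end of one spoke, 120 mm from the wheel's axis. Its z axis points outwards along that spoke
- star_wheel (a joint): wheel angle q (rad); 0 or any full turn = knob up; at q the knob is 120 sin(q) mm towards the -y side of bending_rolls and 120 cos(q) mm above the hub; other spokes at q + multiples of 1.2566. Starts 130 to 180 degrees from up (q 2.27 to 4.01). Turns both ways without stops against 0.22 N m friction (2.5 N at 90 mm) and stays where left
- doming_block: steel doming block, 50 mm cube, loose; origin under its centre
- flux_jar: small amber jar with black cap, 52 mm across, 70 mm tall, loose; origin under its centre
- mug: white mug, 76 mm across, 85 mm tall, loose; origin under its centre
- wax_tube: upright blue wax tube, 40 mm across, 60 mm tall, loose; origin under its centre
- chasing_hammer: hammer lying on the table, loose; origin at the underside near its middle
- scriber: screwdriver-shaped scriber lying on the table, loose; origin at the underside near its middle
- mandrel_stub: upright tapered steel ring mandrel, 48 mm foot, 100 mm tall, loose; origin under its centre

How it is judged (in metres and radians):
At the end, for the whole second after the job is handed in: The knob spoke stands within 0.1 rad (about 6 degrees) of straight up, the wheel is at rest (under 0.05 rad/s) and every loose thing is within 30 mm of where it stood (angle between knob's own z axis and vertical below 0.1 rad and velocity of joint star_wheel between -0.05 and 0.05 rad/s and distance of each of doming_block, flux_jar, mug, wax_tube, chasing_hammer, scriber, mandrel_stub from where it was at the start of the episode below 0.03 m); the robot touches nothing.
It fails at once if a bystander was moved by more than 30 mm (distance of any of doming_block, flux_jar, mug, wax_tube, chasing_hammer, scriber, mandrel_stub from where it was at the start of the episode above 0.03 m).
It fails at once if a bystander was lifted off the table by more than 15 mm (height (world z) of any of doming_block, flux_jar, mug, wax_tube, chasing_hammer, scriber, mandrel_stub above 0.015 m).
It fails at once if the fingers squeezed or forced the wheel or its machine with more than 40 N (contact force between the fingers and bending_rolls above 40 N).
It also fails if it takes over 51 s, if anything falls off the work surface, if the arm or the gripper's body presses on something with over 40 N, if the wrist force passes 120 N, or if a joint passes its speed limit or range.

ROBOT

A 6-joint arm with a two-finger parallel gripper is mounted at the origin on the work surface. World frame = base frame: x ahead of the robot, y to its left, z up, the work surface at z = 0. Lengths are in m, angles in degrees, forces in N, time in s.
With the tool pointing down it reaches from about 0.4 to 0.825 m from the base axis. Payload 7 kg.
Tool frame: the origin (TCP) lies at the very end of the fingers, on their centre line; the grasp point (between the pads) lies 19 mm behind it; z points along the fingers, y is the line along which they close (so a half turn about z gives the same grasp; the last joint's range is limited). The gripper opens to 88 mm and grips with 3 to 60 N. Pads are 19 mm wide; open, the fingers measure 130 mm over their backs; the gripper's body (78 mm by 193 mm) begins 47 mm behind the grasp point.
Start: joints at [-58.379, 20.546, 0.682, 0, -70.136, -16.507], TCP at [0.176, -0.652, 0.227] pointing down, gripper open.
Joint ranges: [-176.03, 176.03], [-82.01, 121.73], [-58.28, 71.71], [-173.87, 95.51], [-174.79, -0.11], [-173.66, 173.66]. Speed limits (degrees/s): [136.94, 136.94, 172.46, 180, 180, 180].

INTERFACE

Orientations are given as [roll, pitch, yaw] about the fixed x, y, z axes, in that order (R = Rz(yaw) Ry(pitch) Rx(roll)).
In Python, from plant import get_state, imaging, r, finder gives the robot as it stands.
- The arm moves only by the shell command python3 -m handwheel 'ROWS' [FORCE]. ROWS is JSON, a list of rows, each a list of 5 numbers: the closure, from 0 (fully open) to 1 (shut), then the shift along the world's x, y, z in cm, then the turn about the world's z in degrees. A call has 1 to 8 rows; each row is the pose to reach, as a shift and turn from the pose commanded when the call began; what a row does not reach only later rows make up. A row lasts 1/8 s, in which the tool goes at most 62.5 mm and 10.7 degrees, less where a joint would pass 70% of its speed; a pose out of reach is approached as far as the arm can. A call with a gripper value outside its range is refused whole. The fingers move at their own pace and stop on an object; FORCE is the grip in N (left out, the last holds). Time passes only in rows, so rows that repeat a pose let the fingers close. It gives the time, the measured TCP pose, the force, the opening and the grip force at its end, in the units of the state.
- get_state(): the state, without advancing time (a new reading comes with each control period).
- imaging.capture(name): name is "side" or "top" or "wrist"; returns (picture, depth): 420x560x3 uint8, red, green, blue; 420x560 float32, m along the optical axis (not along the pixel's ray), 0 where there is no reading.
- imaging.get_calibration(name): a dict with "fx", "fy", "cx", "cy" (pixels), "rvec" (rotation vector, rad) and "tvec" (3), from world to camera coordinates, as OpenCV has them; the wrist camera has in their place "hand_eye" (4x4, takes a point from camera to tool coordinates, whose origin is the TCP and whose axes are the flange's). Camera axes: x right, y down, z forward; pixel columns grow to the right and rows downward; lengths in m; the calibration is good to about 2 mm. A picture is of the moment at which its call begins: read the wrist's pose just before it. get_calibration takes no time and is no camera call.
- r.close_job(): hands the job in; it is judged then, once.
Trained networks look in the newest picture that a camera, given by its name, has taken for a name from the list of things; names that differ only in an ending like _2 or _b are one class to them, and where a whole thing is asked for, a point or a joint stands for the part that bears it (a point fixed in the world has none). Each returns a list of dicts, best first, with "p" (0 to 1); they miss things now and then, are a little off and sometimes report something else, mostly with a low value. They report only what shows in the picture. A call takes as long as a camera call.
- finder.cut_out(camera, query): "region" (420x560 bool, what is visible of it) and "pixel" ([column, row] in pixels, amid what is visible of it).
The state is a dict: "time_s": time; "joints": joint angles; "qd": joint speeds; "joint_torque": joint torques, N m; "tcp_pos": TCP position; "eef_rot": TCP orientation; "contact_force": force on the tool from outside, world axes, zero at the start; "moment": the same for the moment, N m; "gripper_width": finger opening in m; "gripper_force": force on a finger pad.
Only numpy, scipy, OpenCV 4.12 (cv2) and the standard library are available. Lean on these libraries where they do the work, as an engineer would, in place of code of your own. Each camera call takes 0.05 s, during which the arm holds its last target. There are 200 camera calls.

## Working session

There is one attempt and no reset: what is moved stays moved. The work goes in short steps, Python scripts to look and compute and a shell command to move; the robot and the scene stay as the last step left them, time stands still between calls to the robot, and variables do not carry over. Pictures are saved under pics/ and viewed, at most 10 in all, crops included, and the job is handed in when it is done.

```bash
mkdir -p pics; cat > h.py <<'E'
import numpy as np, cv2
from scipy.spatial.transform import Rotation as R
from plant import get_state, imaging, r, finder
def cloud(name, depth):
    c=imaging.get_calibration(name)
    v,u=np.mgrid[:420,:560]
    P=np.stack([(u-c['cx'])/c['fx']*depth,(v-c['cy'])/c['fy']*depth,depth],-1)
    M=cv2.Rodrigues(np.array(c['rvec'],float))[0]
    W=(P-np.array(c['tvec']).ravel())@M
    W[depth<=0]=np.nan
    return W
E
python3 - <<'E'
from h import *
ims=[]
for n in ("side","top"):
    im,d=imaging.capture(n); W=cloud(n,d); ims.append(im)
    cv2.imwrite(f'pics/{n}0.png',im[...,::-1])
    for q in ["bending_rolls","star_wheel","knob","doming_block","flux_jar","mug","wax_tube","chasing_hammer","scriber","mandrel_stub"]:
        for o in finder.cut_out(n,q)[:2]:
            p=W[o['region']];p=p[~np.isnan(p[:,0])]
            if len(p): print(n,q,round(o['p'],2),np.round(o['pixel']),len(p),np.round(np.median(p,0),3),np.round(np.percentile(p,3,axis=0),3),np.round(np.percentile(p,97,axis=0),3))
    np.save(f'/tmp/{n}.npy',W)
print(get_state())
E
```

```text
side bending_rolls 0.58 [312. 214.] 4218 [ 0.477 -0.076  0.118] [ 0.359 -0.171  0.012] [ 0.625 -0.022  0.209]
side star_wheel 0.65 [278. 188.] 1074 [ 0.596 -0.1    0.172] [ 0.408 -0.433  0.   ] [ 0.64  -0.048  0.239]
side knob 0.94 [276. 192.] 1062 [ 0.599 -0.099  0.172] [ 0.408 -0.311  0.   ] [ 0.64  -0.047  0.239]
side knob 0.22 [302. 258.] 774 [0.502 0.105 0.055] [0.467 0.045 0.007] [0.535 0.144 0.084]
side doming_block 0.57 [257. 201.] 206 [ 0.685 -0.205  0.04 ] [ 0.663 -0.239  0.005] [ 0.709 -0.195  0.052]
side flux_jar 0.59 [237. 225.] 311 [ 0.73  -0.047  0.044] [ 0.709 -0.086 -0.   ] [ 0.754 -0.037  0.07 ]
side mug 0.72 [299. 256.] 766 [0.501 0.106 0.055] [0.467 0.045 0.007] [0.535 0.144 0.084]
side chasing_hammer 0.71 [290. 172.] 286 [ 0.555 -0.513  0.018] [ 0.439 -0.546  0.002] [ 0.681 -0.474  0.027]
side chasing_hammer 0.15 [277. 344.] 403 [0.544 0.404 0.025] [0.524 0.386 0.003] [0.564 0.418 0.1  ]
side scriber 0.44 [281. 192.] 1079 [ 0.579 -0.099  0.172] [ 0.407 -0.309  0.005] [ 0.636 -0.055  0.236]
side mandrel_stub 0.88 [280. 344.] 387 [0.544 0.404 0.027] [0.525 0.383 0.
[... 1236 characters left out ...]
 0.133 0.088]
{'time_s': 1.1, 'joints': array([-5.83775070e+01,  2.05481463e+01,  6.80805093e-01,  3.04819908e-04,
       -7.01360681e+01, -1.65045438e+01]), 'qd': array([ 0.06205343,  0.0809852 ,  0.01043069,  0.02433285, -0.06673962,
        0.00156433]), 'joint_torque': array([ 2.48272027e-04, -5.82394445e+01,  2.93306422e+01,  7.00252265e+00,
        1.24143992e-02, -2.02314112e-05]), 'tcp_pos': array([ 0.17598706, -0.651622  ,  0.22653325]), 'eef_rot': array([ 1.79996813e+02, -1.24342761e-03, -1.64881947e+02]), 'contact_force': array([0.25191729, 0.49588872, 0.40771336]), 'moment': array([-0.04735432,  0.04712874, -0.039507  ]), 'gripper_force': 0.0, 'gripper_width': 0.0876165856709132}
```

View pics/side0.png

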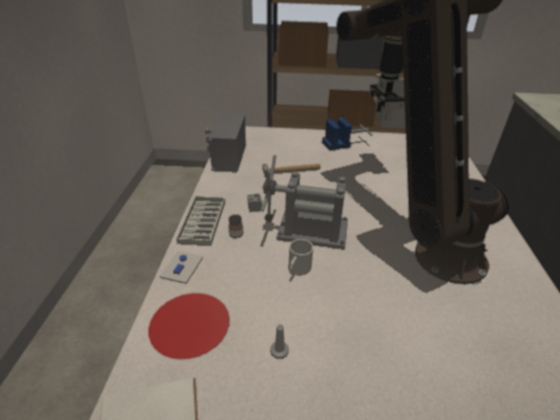

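View pics/top0.png

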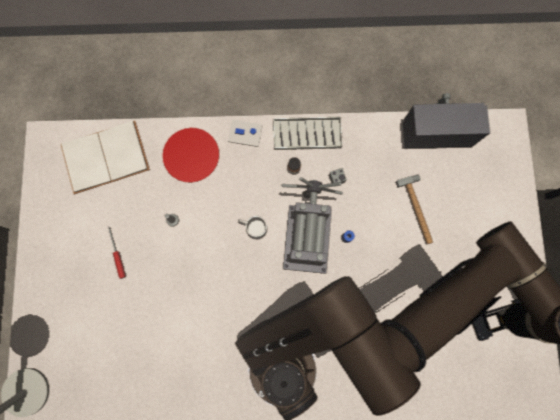

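Side view: star wheel at about (270,190), with what looks like a dark knob low at (268,218). Top view: wheel edge-on at (312,188), between the jar (294,166) and the doming block (338,177). Next I fit the machine's pose and the wheel angle.

```bash
python3 - <<'E'
from h import *
S=np.load('/tmp/side.npy');T=np.load('/tmp/top.npy')
# housings tops / machine yaw : points z>0.1, x<0.57
A=np.concatenate([w[(w[...,2]>.03)&(w[...,0]>.3)&(w[...,0]<.59)&(abs(w[...,1]+.1)<.1)&(w[...,2]<.23)] for w in (S,T)])
t=T.reshape(-1,3); b=t[(t[:,2]>.008)&(t[:,2]<.21)&(t[:,0]>.3)&(t[:,0]<.61)&(abs(t[:,1]+.1)<.11)]
b=b[(b[:,0]<.6)]
print('minAreaRect',cv2.minAreaRect((b[:,:2]*1000).astype(np.float32)))
b2=t[(t[:,2]>.008)&(t[:,2]<.03)&(t[:,0]>.3)&(t[:,0]<.6)&(abs(t[:,1]+.1)<.11)]
print('base',cv2.minAreaRect((b2[:,:2]*1000).astype(np.float32)))
for n,w in (('s',S),('t',T)):
    q=w[(w[...,2]>.06)&(w[...,0]>.6)&(w[...,0]<.67)&(w[...,1]>-.26)&(w[...,1]<.04)]
    print(n,len(q),np.round(np.median(q,0),3)); k=np.polyfit(q[:,1],q[:,0],1); print('slope deg',np.degrees(np.arctan(k[0])),k)
im=cv2.imread('pics/side0.png'); a=cv2.resize(im[140:240,230:360],None,fx=6,fy=6,interpolation=cv2.INTER_CUBIC)
cv2.imwrite('pics/c1.png',a)
im=cv2.imread('pics/top0.png'); a=cv2.resize(im[150:280,260:370],None,fx=4.6,fy=4.6,interpolation=cv2.INTER_CUBIC)
cv2.imwrite('pics/c2.png',a)
E
```

```text
minAreaRect ((452.1089782714844, -98.77631378173828), (218.42404174804688, 297.9218444824219), 88.46349334716797)
base ((451.1519775390625, -98.75064849853516), (218.42404174804688, 296.00726318359375), 88.46349334716797)
s 429 [ 0.619 -0.106  0.177]
slope deg 7.136046064168205 [0.12519552 0.63290225]
t 450 [ 0.618 -0.126  0.184]
slope deg 6.852123749280219 [0.12016555 0.63337123]
```

View pics/c1.png

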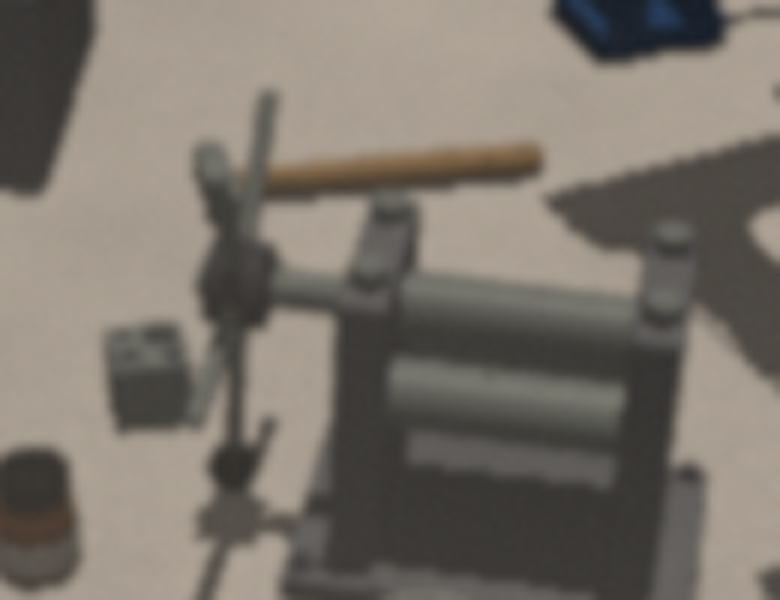

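View pics/c2.png

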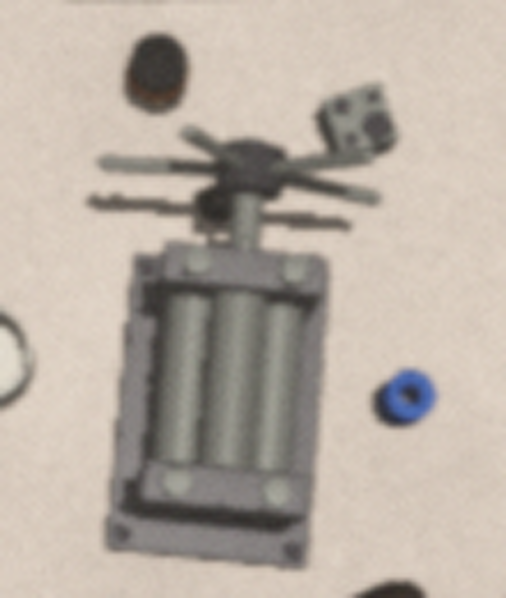

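The knob is dark and hangs nearly straight down, at (269,218) in the side picture, and the machine is yawed about -7°. I'll fit hub and wheel angle to the points.

```bash
cat >> h.py <<'E'
from scipy.optimize import least_squares
YAW=np.radians(-7.0)
EX=np.array([np.cos(YAW),np.sin(YAW),0]);EY=np.array([-np.sin(YAW),np.cos(YAW),0])
def pts(W):
    q=W[(W[...,2]>.06)&(W[...,2]<.32)&(W[...,0]>.585)&(W[...,0]<.68)&(W[...,1]>-.27)&(W[...,1]<.05)]
    return q
def fit(Q,hub0=(.623,-.12,.165),free=True):
    best=None
    def res(p,raw=False):
        H=np.array([p[1],p[2],.165]); D=Q-H; x=D@EX; y=D@EY; z=D[:,2]
        rad=np.hypot(y,z); ds=[]
        for k in range(5):
            a=p[0]+k*2*np.pi/5; s=np.stack([-np.sin(a)*y*1+np.cos(a)*z]) # along spoke (dir = -sin y, cos z)
            al=s[0]; pe=y*np.cos(a)+z*np.sin(a)
            t=np.clip(al,0,.116); ds.append(np.abs(np.sqrt(x**2+pe**2+(al-t)**2)-.006))
        hub=np.where(np.abs(x)<.02,np.abs(rad-.026),.05)
        return np.minimum(np.min(ds,0),hub)
    for a in np.radians(np.arange(0,72,6)):
        f=least_squares(res,[a,*hub0[:2]],loss='soft_l1',f_scale=.004)
        if best is None or f.cost<best.cost: best=f
    return best.x,best.cost,np.median(res(best.x))
def proj_plane(name,px,H):
    c=imaging.get_calibration(name); M=cv2.Rodrigues(np.array(c['rvec'],float))[0]
    C=-M.T@np.array(c['tvec']).ravel(); d=M.T@np.array([(px[0]-c['cx'])/c['fx'],(px[1]-c['cy'])/c['fy'],1])
    P=C+d*((H-C)@EX)/(d@EX); D=P-H
    return P,np.array([D@EY,D[2]])
E
python3 - <<'E'
from h import *
S=np.load('/tmp/side.npy');T=np.load('/tmp/top.npy')
for Q in (pts(S),pts(T),np.concatenate([pts(S),pts(T)])):
    x,c,m=fit(Q); print(np.round([np.degrees(x[0])%72,x[1],x[2],c,m],4))
H=np.array([x[1],x[2],.165])
for n,p in (('side',(269.2,217.8)),('side',(269.7,187.5)),('side',(275,157)),('side',(265,165)),('side',(262.5,208))): 
    P,e=proj_plane(n,p,H); print(n,p,np.round(P,3),np.round(e,3),'q',np.degrees(np.arctan2(-e[0],e[1]))%360)
s=get_state();print(s['time_s'],s['tcp_pos'])
E
```

```text
[ 4.40727e+01  6.16400e-01 -1.25300e-01  3.60000e-03  1.90000e-03]
[ 4.44082e+01  6.18200e-01 -1.24400e-01  3.90000e-03  2.10000e-03]
[ 4.41528e+01  6.17400e-01 -1.25100e-01  7.60000e-03  1.90000e-03]
side (269.2, 217.8) [ 0.619 -0.113  0.038] [ 0.012 -0.127] q 185.37955512318277
side (269.7, 187.5) [ 0.618 -0.122  0.162] [ 0.003 -0.003] q 231.92217487835748
side (275, 157) [ 0.607 -0.207  0.234] [-0.083  0.069] q 50.18945238732873
side (265, 165) [ 0.626 -0.055  0.288] [0.071 0.123] q 330.1053216814052
side (262.5, 208) [ 0.631 -0.014  0.153] [ 0.111 -0.012] q 263.66726642287426
1.1 [ 0.17598706 -0.651622    0.22653325]
```

```bash
python3 -m handwheel '[[1,0,0,6,8],[1,3,4,12,17],[1,6,8,13,25],[1,9,12,13,34],[1,12,16.5,13,42],[1,15,20.5,13,51],[1,18,24.5,13,59],[1,21,28.5,13,68]]' 10
```

```text
time_s: 2.1
tcp_pos: [0.3867, -0.3652, 0.3569]
eef_rot: [-180.0, -0.0, -96.6]
contact_force: [1.4, -0.9, -0.4]
gripper_width: 0.0131
gripper_force: 0.0
```

```bash
python3 -m handwheel '[[1,3.5,5,0,0],[1,7,10,0,0],[1,10.5,15,0,0],[1,14,20,0,0],[1,18,25,0,0],[1,21,30,0,0],[1,24.3,33.6,-1,0],[1,24.3,33.6,-4,0]]'
python3 - <<'E'
from h import *
im,d=imaging.capture('wrist'); cv2.imwrite('pics/w1.png',im[...,::-1])
im,d=imaging.capture('side'); cv2.imwrite('pics/s1.png',cv2.resize(im[100:250,200:400,::-1],None,fx=4,fy=4))
E
```

```text
time_s: 3.1
tcp_pos: [0.6314, -0.0278, 0.3161]
eef_rot: [-179.9, 0.0, -96.7]
contact_force: [-0.5, -0.4, -1.3]
gripper_width: 0.0006
gripper_force: 0.0
```

View pics/s1.png

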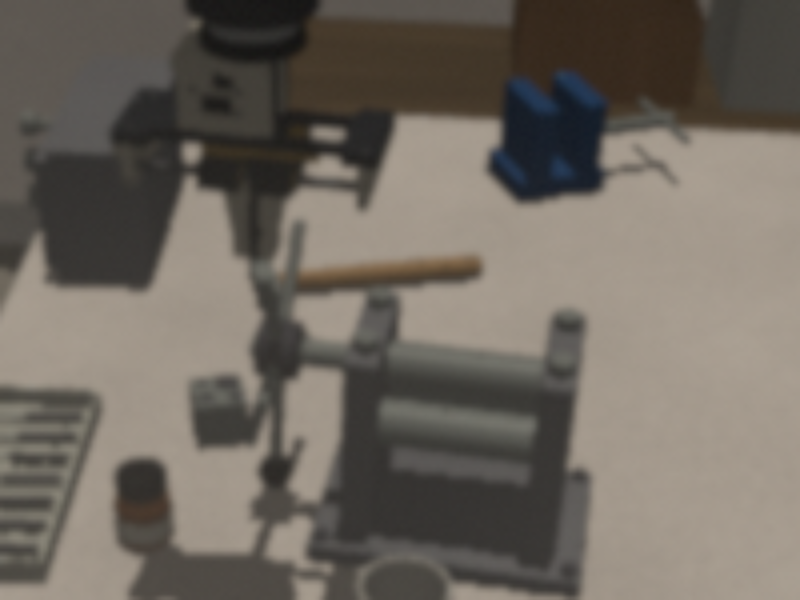

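The closed fingers (at (260,230) in the crop) are lined up with the wheel plane on the +y side, above the spokes. Next: lower, then push gently toward -y.

```bash
python3 -m handwheel '[[1,0,0,-4,0],[1,0,0,-8.5,0],[1,0,0,-8.5,0],[1,-0.1,-1,-8.5,0],[1,-0.2,-2,-8.5,0],[1,-0.4,-3,-8.5,0],[1,-0.5,-4,-8.5,0],[1,-0.6,-5,-8.5,0]]'
```

```text
time_s: 4.2
tcp_pos: [0.6245, -0.0809, 0.2337]
eef_rot: [-179.7, 0.1, -96.9]
contact_force: [2.5, 3.3, 4.1]
gripper_width: 0.0007
gripper_force: 1.9
```

```bash
python3 -m handwheel '[[1,-0.1,-1,0,0],[1,-0.2,-2,0,0],[1,-0.4,-3,0,0],[1,-0.5,-4,0,0],[1,-0.6,-5,0,0],[1,-0.7,-6,0,0],[1,-0.8,-7,0,0],[1,-1,-8,0,0]]'
python3 - <<'E'
from h import *
for n in ('side','top'):
    im,d=imaging.capture(n); Q=pts(cloud(n,d)); print(len(Q),np.round(fit(Q)[0],3), np.degrees(fit(Q)[0][0])%72)
cv2.imwrite('pics/t2.png',cv2.resize(im[130:260,240:400,::-1],None,fx=4.6,fy=4.6))
E
```

```text
time_s: 5.2
tcp_pos: [0.6128, -0.1613, 0.2315]
eef_rot: [180.0, -0.0, -96.9]
contact_force: [0.7, 4.0, 0.1]
gripper_width: 0.0003
gripper_force: 1.5
801 [ 0.515  0.618 -0.103] 29.491946087984882
337 [ 0.763  0.615 -0.127] 43.70320745798598
```

```bash
python3 -m handwheel '[[1,0,0.5,4,0],[1,0.1,0.5,9,0],[1,0.6,5,9,0],[1,1.2,10,9,0],[1,1.6,13,9,0],[1,1.6,13,9,0]]'
python3 - <<'E'
from h import *
for n in ('side','top'):
    im,d=imaging.capture(n); Q=pts(cloud(n,d)); Q=Q[Q[:,2]<.29]; f=fit(Q); print(len(Q),np.round(f[0],3), np.degrees(f[0][0])%72,f[2])
    if n=='side': cv2.imwrite('pics/s2.png',cv2.resize(im[100:250,200:400,::-1],None,fx=4,fy=4))
E
```

```text
time_s: 6.05
tcp_pos: [0.6293, -0.0293, 0.3218]
eef_rot: [-180.0, -0.0, -96.8]
contact_force: [0.8, 0.8, -0.2]
gripper_width: 0.0003
gripper_force: 0.0
524 [ 0.737  0.617 -0.12 ] 42.241733614375505 0.002866270553347629
455 [ 0.695  0.618 -0.126] 39.800864528319174 0.0022347731063579665
```

View pics/s2.png

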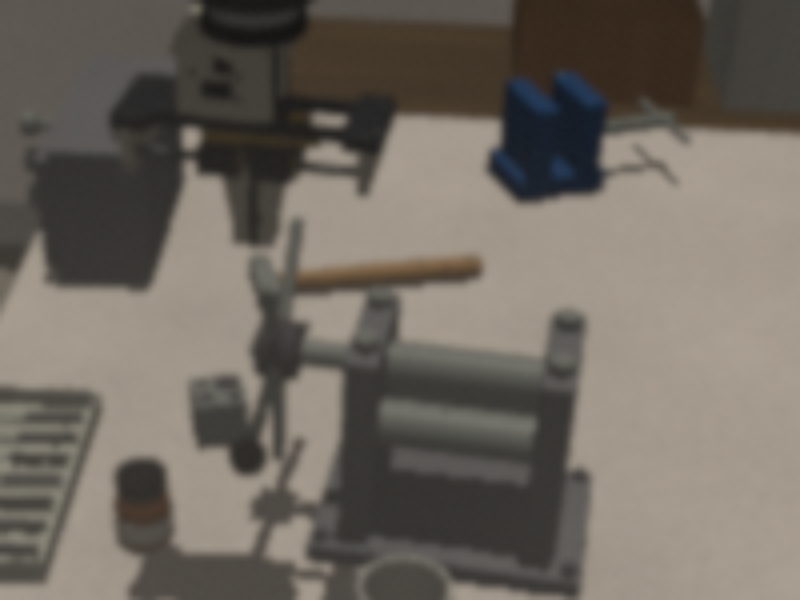

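The wheel has turned one spoke: the knob is at crop pixel (248,458), toward +y, q≈256°. Repeat the push.

```bash
python3 -m handwheel '[[1,0,0,-4.5,0],[1,0,0,-9,0],[1,0,0,-9,0],[1,-0.1,-1,-9,0],[1,-0.2,-2,-9,0],[1,-0.4,-3,-9,0],[1,-0.5,-4,-9,0],[1,-0.6,-5,-9,0]]'
```

```text
time_s: 7.15
tcp_pos: [0.6249, -0.081, 0.2343]
eef_rot: [-179.7, 0.1, -96.9]
contact_force: [2.7, 3.1, 3.3]
gripper_width: 0.0007
gripper_force: 2.1
```

```bash
python3 -m handwheel '[[1,-0.1,-1,0,0],[1,-0.2,-2,0,0],[1,-0.4,-3,0,0],[1,-0.5,-4,0,0],[1,-0.6,-5,0,0],[1,-0.7,-6,0,0],[1,-0.8,-7,0,0],[1,-1,-8,0,0]]'
```

```text
time_s: 8.15
tcp_pos: [0.6127, -0.1614, 0.2315]
eef_rot: [180.0, -0.0, -96.9]
contact_force: [0.2, 3.0, 0.5]
gripper_width: 0.0002
gripper_force: 1.5
```

```bash
python3 -m handwheel '[[1,0,0.5,4,0],[1,0.1,0.5,9,0],[1,0.1,0.5,12,0],[1,0.6,5,12,0],[1,1.2,10,12,0],[1,1.8,14.5,12,0],[1,1.8,14.5,12,0]]'
python3 - <<'E'
from h import *
for n in ('side','top'):
    im,d=imaging.capture(n); Q=pts(cloud(n,d)); Q=Q[Q[:,2]<.29]; f=fit(Q); print(len(Q),np.round(f[0],3), np.degrees(f[0][0])%72,f[2])
    if n=='side': cv2.imwrite('pics/s3.png',cv2.resize(im[100:250,200:400,::-1],None,fx=4,fy=4))
E
```

```text
time_s: 9.02
tcp_pos: [0.6313, -0.0142, 0.3517]
eef_rot: [-180.0, -0.1, -96.7]
contact_force: [-0.1, -0.3, 0.1]
gripper_width: 0.0006
gripper_force: 0.0
522 [ 0.66   0.617 -0.122] 37.838222307555924 0.0027757414656721987
479 [ 0.707  0.618 -0.123] 40.49483310634686 0.002594759296381876
```

View pics/s3.png

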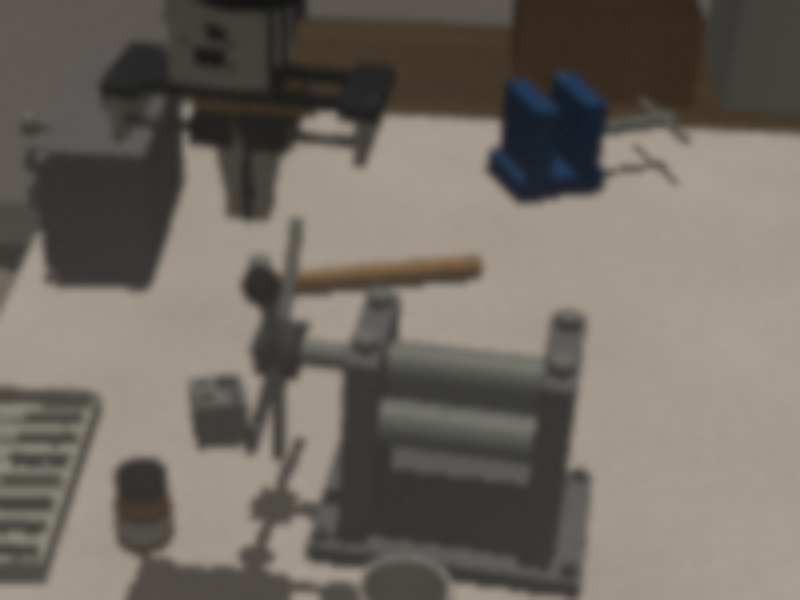

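```bash
python3 - <<'E'
from h import *
c=imaging.get_calibration('side'); H=np.array([.6178,-.1235,.165])
for q in (260,290,328,40):
  for rr in (.08,.12,.136):
    a=np.radians(q);P=H-EY*rr*np.sin(a)+np.array([0,0,rr*np.cos(a)])
    p=cv2.projectPoints(P[None],np.array(c['rvec'],float),np.array(c['tvec'],float),np.array([[c['fx'],0,c['cx']],[0,c['fy'],c['cy']],[0,0,1]]),None)[0].ravel()
    print(q,rr,np.round((p-[200,100])*4))
im,d=imaging.capture('top'); cv2.imwrite('pics/t3.png',cv2.resize(im[130:260,240:400,::-1],None,fx=4.6,fy=4.6,interpolation=cv2.INTER_CUBIC))
im,d=imaging.capture('side');cv2.imwrite('pics/s4.png',cv2.resize(im[150:220,240:310,::-1],None,fx=8,fy=8,interpolation=cv2.INTER_CUBIC))
E
```

```text
260 0.08 [258. 412.]
260 0.12 [247. 446.]
260 0.136 [243. 461.]
290 0.08 [259. 367.]
290 0.12 [248. 379.]
290 0.136 [243. 384.]
328 0.08 [268. 304.]
328 0.12 [262. 280.]
328 0.136 [259. 271.]
40 0.08 [292. 254.]
40 0.12 [298. 209.]
40 0.136 [301. 190.]
```

View pics/s4.png

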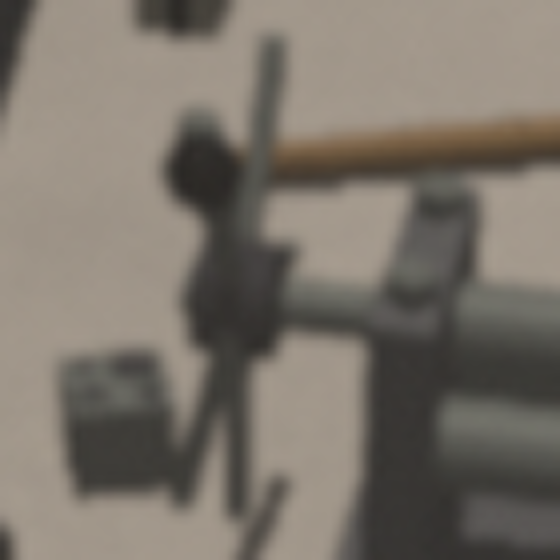

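View pics/t3.png

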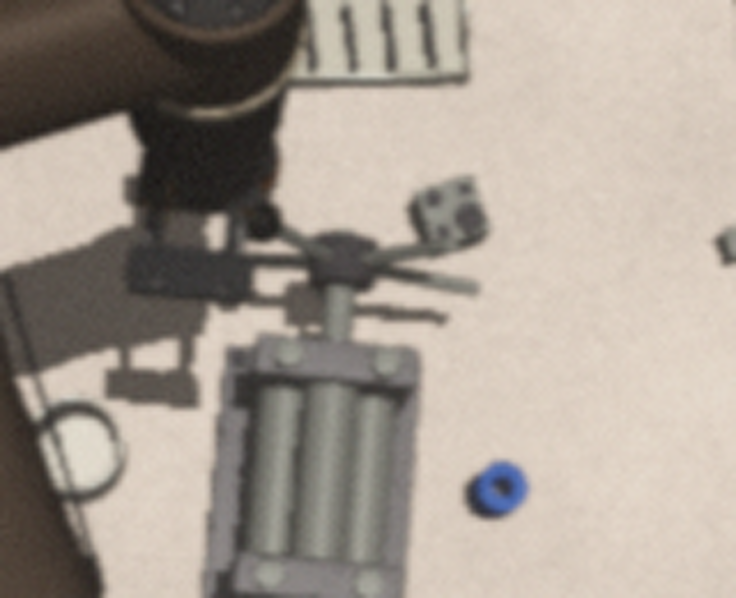

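The knob matches the prediction for q≈328° (bright top is a highlight). Last push goes against the knob side, with the TCP higher so the gripper body clears the knob.

```bash
python3 -m handwheel '[[1,0,0,-5,0],[1,0,0,-9.8,0],[1,-0.1,-1,-9.8,0],[1,-0.2,-2,-9.8,0],[1,-0.4,-3,-9.8,0],[1,-0.5,-4,-9.8,0],[1,-0.6,-5,-9.8,0],[1,-0.7,-6,-9.8,0]]'
```

```text
time_s: 10.22
tcp_pos: [0.6244, -0.0764, 0.2546]
eef_rot: [-179.9, 0.0, -96.9]
contact_force: [0.8, 2.8, 3.7]
gripper_width: 0.0001
gripper_force: 1.7
```

```bash
python3 -m handwheel '[[1,-0.1,-0.7,0,0],[1,-0.2,-1.3,0,0],[1,-0.2,-1.8,0,0],[1,-0.3,-2.2,0,0],[1,-0.3,-2.2,0,0]]'; python3 -m handwheel '[[1,0,1,0,0],[1,0,3,2,0],[1,0.5,6,6,0],[1,1,10,10,0],[1,1,13,12,0],[1,1,16,12,0],[1,1,16,12,0]]'
python3 - <<'E'
from h import *
for n in ('side','top'):
    im,d=imaging.capture(n); Q=pts(cloud(n,d)); Q=Q[Q[:,2]<.3]; f=fit(Q); print(len(Q),np.round(f[0],3), (np.degrees(f[0][0])+36)%72-36,f[2])
    if n=='side': cv2.imwrite('pics/s5.png',cv2.resize(im[100:250,200:400,::-1],None,fx=4,fy=4,interpolation=cv2.INTER_CUBIC))
E
```

```text
time_s: 10.85
tcp_pos: [0.6207, -0.0981, 0.2533]
eef_rot: [180.0, -0.0, -96.9]
contact_force: [0.9, 0.4, -0.4]
gripper_width: 0.0005
gripper_force: 0.1
time_s: 11.72
tcp_pos: [0.6306, 0.0648, 0.3732]
eef_rot: [180.0, -0.0, -96.7]
contact_force: [0.2, -0.5, -0.2]
gripper_width: 0.0003
gripper_force: 0.0
535 [-0.025  0.617 -0.123] -1.4126467172579424 0.0024458213949760006
514 [ 0.013  0.618 -0.125] 0.7605012325191893 0.002449925109583765
```

View pics/s5.png

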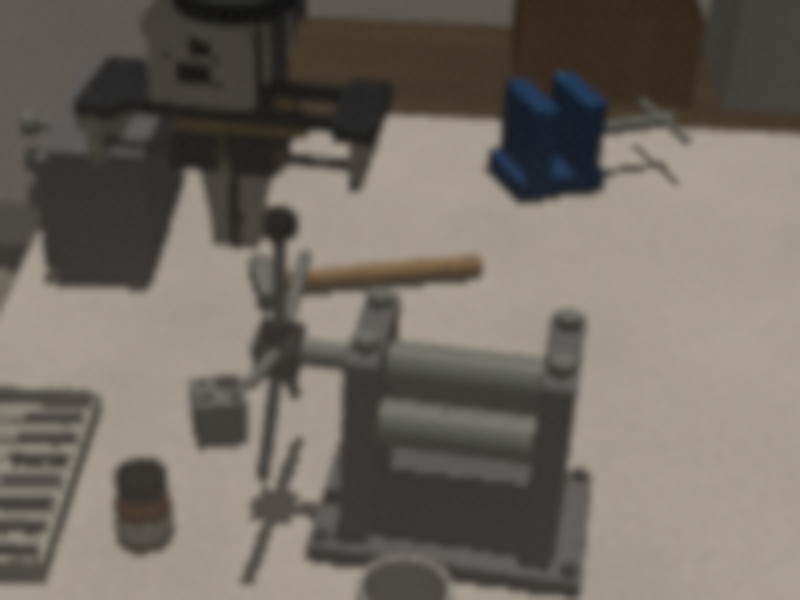

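The knob stands straight up at crop pixel (280,222), within about 1.5° on both cameras. The arm is clear and the bystanders in view haven't moved, so I'm handing in.

```bash
python3 -c "
from plant import r
print(r.close_job())"
```

```text
the job is handed in; nothing more can be done
None
```

I turned the star wheel with three gentle pushes and handed the job in at about 12 s, with the knob spoke within about 1.5° of straight up on both cameras and the arm clear; hand-in returned no verdict.

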